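Find the firm spring leaf of the pot stand and set the pot on it

TASK

Two of the three spring leaves of the pot stand have gone tired and only one is still firm. With the fingertips press each leaf's round rest down until it sits firmly on its stop, with about 15 N and never more than 25 N, one after another from left to right as the robot sees them, to feel which leaf is the firm one. Then set the lidded pot upright and centred on the firm leaf's rest and let go, never letting the pot push any leaf down onto its stop, and leave the other tea things as they are.

Things in the scene. Friction and masses are not known exactly. Their poses are not given: they have to be found in the camera images.
- stand: Pot stand, fixed to the table: dark wooden base plate 215 x 285 mm, 6 mm thick, and across its far end a clamp block 40 x 270 mm, 56 mm high, with a copper strip and steel screws on top. Origin under the centre of the clamp block, on the table; z up; its -x axis points along the three leaves towards the robot side; +y towards the left leaf.
- leaf_left_rest (a point): Centre of the upper face of the left leaf's round copper and cork rest: a disc 58 mm across, 4 mm thick, at the free tip of a steel leaf spring 18 mm wide clamped in the block. At rest it lies 130 mm from the stand's origin along the stand's -x, +100 mm along its y, and 52 mm above the table (which is the work surface). It moves with the leaf. 100 mm between neighbouring rests. All three look the same; which one is firm changes from start to start.
- leaf_left (a joint): Deflection of the left leaf in rad: 0 up and free, 0.11 on its rubber stop (rest centre 12 mm lower); it springs back when let go. Pushed at the centre of the rest, a firm leaf takes about 0.8 N per mm (about 9.5 N when it meets the stop), a tired one only about 0.1 N per mm (under 2 N when it meets the stop); past that the stop resists, some 20 N per mm.
- leaf_middle_rest (a point): Centre of the upper face of the middle leaf's round copper and cork rest: a disc 58 mm across, 4 mm thick, at the free tip of a steel leaf spring 18 mm wide clamped in the block. At rest it lies 130 mm from the stand's origin along the stand's -x, +0 mm along its y, and 52 mm above the table (which is the work surface). It moves with the leaf. 100 mm between neighbouring rests. All three look the same; which one is firm changes from start to start.
- leaf_middle (a joint): Deflection of the middle leaf in rad: 0 up and free, 0.11 on its rubber stop (rest centre 12 mm lower); it springs back when let go. Pushed at the centre of the rest, a firm leaf takes about 0.8 N per mm (about 9.5 N when it meets the stop), a tired one only about 0.1 N per mm (under 2 N when it meets the stop); past that the stop resists, some 20 N per mm.
- leaf_right_rest (a point): Centre of the upper face of the right leaf's round copper and cork rest: a disc 58 mm across, 4 mm thick, at the free tip of a steel leaf spring 18 mm wide clamped in the block. At rest it lies 130 mm from the stand's origin along the stand's -x, -100 mm along its y, and 52 mm above the table (which is the work surface). It moves with the leaf. 100 mm between neighbouring rests. All three look the same; which one is firm changes from start to start.
- leaf_right (a joint): Deflection of the right leaf in rad: 0 up and free, 0.11 on its rubber stop (rest centre 12 mm lower); it springs back when let go. Pushed at the centre of the rest, a firm leaf takes about 0.8 N per mm (about 9.5 N when it meets the stop), a tired one only about 0.1 N per mm (under 2 N when it meets the stop); past that the stop resists, some 20 N per mm.
- pot_centre (a point): The lidded pot, white ceramic with blue band, loose, about 0.3 kg, upright on the tray; its lid is fast and does not come off. Round, 66 mm across the belly, 44 mm across the foot, 78 mm high to the top of the knob. The point is on its axis 39 mm above its foot. The lid's top is 56 mm above the foot; from there a blue upright cylindrical knob, 18 mm across and 22 mm tall, by which it is lifted from above.
- tray: Low copper-coloured tray, fixed, 330 x 370 mm, floor 3 mm thick, rim 12 mm high. Origin under its centre. The pot and the bystanders stand on its floor.
- cup_0_centre (a point): A tiny white cup, loose bystander, 44 mm across, 36 mm high; the point is on its axis half-way up.
- cup_1_centre (a point): A tiny white cup, loose bystander, 44 mm across, 36 mm high; the point is on its axis half-way up.
- cup_2_centre (a point): A tiny white cup, loose bystander, 44 mm across, 36 mm high; the point is on its axis half-way up.
- cup_3_centre (a point): A tiny white cup, loose bystander, 44 mm across, 36 mm high; the point is on its axis half-way up.
- incense_box: Green plastic incense box with clear sliding lid, loose bystander, 130 x 34 x 27 mm; origin under its centre, length along x.
- spoon_grip (a point): Stainless spoon, loose bystander, 130 mm long, lying flat; the point is on its handle.
- tin: Two-tier round stacking tin, loose bystander, 63 mm across, 60 mm high; origin under its centre.

How it is judged (in metres and radians):
On the way, in this order (a step that is already met when the one before it is completed fails the run):
1. the left leaf is pressed firmly onto its stop by the fingers (value of joint leaf_left above 0.102 rad and contact force between the fingers and leaf_left above 8 N), for 0.1 s.
2. the middle leaf is pressed firmly onto its stop by the fingers (value of joint leaf_middle above 0.102 rad and contact force between the fingers and leaf_middle above 8 N), for 0.1 s.
3. the right leaf is pressed firmly onto its stop by the fingers (value of joint leaf_right above 0.102 rad and contact force between the fingers and leaf_right above 8 N), for 0.1 s.
At the end, for the whole second after the job is handed in: The pot stands upright (within 0.15 rad) and at rest on one leaf's rest, within 15 mm of its centre, and that leaf carries it clear of the stop (deflection below 0.075 rad); cups, box, spoon and tin are within 20 mm of where they started (((horizontal distance between pot_centre and leaf_left_rest below 0.015 m and contact force between pot and leaf_left above 1 N and value of joint leaf_left below 0.075 rad) or (horizontal distance between pot_centre and leaf_middle_rest below 0.015 m and contact force between pot and leaf_middle above 1 N and value of joint leaf_middle below 0.075 rad) or (horizontal distance between pot_centre and leaf_right_rest below 0.015 m and contact force between pot and leaf_right above 1 N and value of joint leaf_right below 0.075 rad)) and angle between pot_centre's own z axis and vertical below 0.15 rad and linear speed of pot below 0.02 m/s and distance of each of cup_0_centre, cup_1_centre, cup_2_centre, cup_3_centre, incense_box, spoon_grip, tin from where it was at the start of the episode below 0.02 m); the robot touches nothing.
It fails at once if a leaf is pushed with more than 25 N (contact force between any of the fingers, pot and leaf_left above 25 N or contact force between any of the fingers, pot and leaf_middle above 25 N or contact force between any of the fingers, pot and leaf_right above 25 N).
It fails at once if the pot pushes a leaf down onto its stop ((contact force between pot and leaf_left above 0.3 N and value of joint leaf_left above 0.1 rad) or (contact force between pot and leaf_middle above 0.3 N and value of joint leaf_middle above 0.1 rad) or (contact force between pot and leaf_right above 0.3 N and value of joint leaf_right above 0.1 rad)).
It fails at once if another tea thing is shifted by more than 20 mm (distance of any of cup_0_centre, cup_1_centre, cup_2_centre, cup_3_centre, incense_box, spoon_grip, tin from where it was at the start of the episode above 0.02 m).
It also fails if it takes over 69 s, if anything falls off the work surface, if the arm or the gripper's body presses on something with over 40 N, if the wrist force passes 120 N, or if a joint passes its speed limit or range.

ROBOT

A 6-joint arm with a two-finger parallel gripper is mounted at the origin on the work surface. World frame = base frame: x ahead of the robot, y to its left, z up, the work surface at z = 0. Lengths are in mm, angles in rad, forces in N, time in s.
With the tool pointing down it reaches from about 250 to 725 mm from the base axis. Payload 9.7 kg.
Tool frame: the origin (TCP) lies at the very end of the fingers, on their centre line; the grasp point (between the pads) lies 19 mm behind it; y points along the fingers, z is the direction in which the jaws open and shut, and the axes are right-handed (so a half turn about y gives the same grasp; the last joint's range is limited). The gripper opens to 85 mm and grips with 20 to 120 N. Pads are 22 mm wide; open, the fingers measure 114 mm over their backs; the gripper's body (76 mm by 85 mm) begins 54 mm behind the grasp point. The pads swing forward as they close: fully open they stand 13 mm farther back than shut.
Start: joints at [1.294, 0.087, 0.176, 1.66, 0, 1.571], TCP at [150.301, 529.062, 231.284] pointing down, gripper open.
Joint ranges: [-3.13, 3.13], [-0.85, 1.81], [-1.15, 1.24], [-2.2, 2.28], [-1.44, 1.52], [-3.14, 3.14]. Speed limits (rad/s): [2.22, 2.22, 2.57, 3.14, 3.14, 3.14].

INTERFACE

Orientations are given as a 3x3 rotation matrix whose columns are the frame's x, y, z axes.
In Python, from workcell import status, optics, arm gives the robot as it stands.
- The arm moves only by the tool step_arm, never from a script. Its argument "increments" is a list of rows, each an object of numbers: "gripper": the opening, from -1 (shut) to 1 (fully open); "tx", "ty", "tz": the shift along the tool's x, y, z in cm; "rx", "ry", "rz": the turn, a rotation vector about the tool's x, y, z in degrees. In form: [{"gripper": .., "tx": .., "ty": .., "tz": .., "rx": .., "ry": .., "rz": ..}, ...]. A call has 1 to 20 rows; each row shifts and turns the pose as measured when the row begins, along the tool's axes as they then stand; what a row does not reach is not made up. A row lasts 1/10 s, in which the tool goes at most 50 mm and 8.59 degrees, less where a joint would pass 70% of its speed; a pose out of reach is approached as far as the arm can. A call with a gripper value outside its range is refused whole. The fingers move at their own pace and stop on an object; the grip force is fixed at half the most. Time passes only in rows, so rows that do not move let the fingers close. It gives the time, the measured TCP pose, the force and the opening at its end, in the units of the state.
- status.observe(): the state, without advancing time (a new reading comes with each control period).
- optics.capture(name): name is "side" or "top"; returns a dict with "color" (400x640x3 uint8, red, green, blue), "K" (3x3 intrinsics, pixels), "k1" (the pictures are not rectified: a ray, as slopes to the right and down, at radius r is drawn at 1 + k1 r^2 times it, then the intrinsics apply), "R" (3x3) and "t" (3): a world point X has camera coordinates R X + t. Camera axes: x right, y down, z forward; pixel columns grow to the right and rows downward; lengths in mm; the calibration is good to about 2 mm. A picture is of the moment at which its call begins. There is no depth.
- arm.hand_in(): hands the job in, once; it reports no verdict.
The state is a dict: "t": time; "joints": joint angles; "joint_vel": joint speeds; "joint_torque": joint torques, N m; "tcp_pos": TCP position; "ee_rot": TCP orientation; "wrist_force": force on the tool from outside, world axes, zero at the start; "torque": the same for the moment, N m; "finger_gap": opening from 0.0 (shut) to 1.0 (fully open).
Only numpy, scipy, OpenCV 4.12 (cv2) and the standard library are available. Lean on these libraries where they do the work, as an engineer would, in place of code of your own. Each camera call takes 0.05 s, during which the arm holds its last target. There are 200 camera calls.

## Working session

There is one attempt and no reset: what is moved stays moved. The work goes in short steps, Python scripts to look and compute and a tool call to move; the robot and the scene stay as the last step left them, time stands still between calls to the robot, and variables do not carry over. Pictures are saved under pics/ and viewed, about 8 in all and at most 12, crops included, and the job is handed in when it is done.

Besides the shell and the picture viewer there is one more tool, called after "Emit:" as a command line: name --argument value ..., lists and objects as JSON in quotes. step_arm: Moves the arm, as the interface text tells. Its arguments: {"type":"object","properties":{"increments":{"type":"array"}},"required":["increments"]}

```bash
mkdir -p pics; cat > h.py <<'E'
import numpy as np, cv2
from workcell import status, optics, arm
def ray(c,uv):
    K=np.array(c["K"]);R=np.array(c["R"]);t=np.array(c["t"]).ravel()
    d=np.array([(uv[0]-K[0,2])/K[0,0],(uv[1]-K[1,2])/K[1,1]]);s=d.copy()
    for _ in range(30): s=d/(1+c["k1"]*(s@s))
    v=R.T@np.array([s[0],s[1],1]);return -R.T@t, v/np.linalg.norm(v)
def onz(c,uv,z):
    o,v=ray(c,uv);return o+v*(z-o[2])/v[2]
def proj(c,X):
    K=np.array(c["K"]);p=np.array(c["R"])@np.array(X,float)+np.array(c["t"]).ravel()
    s=p[:2]/p[2];s=s*(1+c["k1"]*(s@s));return K[0,0]*s[0]+K[0,2],K[1,1]*s[1]+K[1,2]
E
python3 - <<'E'
from h import *
for n in("top","side"):
    c=optics.capture(n);cv2.imwrite(f"pics/{n}0.png",c["color"][:,:,::-1]);print(n,c["K"],c["k1"],ray(c,(320,200)))
s=status.observe();print(s)
E
```

```text
top [[505.36877125   0.         308.41518073]
 [  0.         505.36877125 197.91821492]
 [  0.           0.           1.        ]] -0.0954395120363819 (array([ 510.59407646,  -31.73535062, 1439.61941071]), array([ 0.04612568, -0.02966484, -0.99849508]))
side [[401.53912256   0.         318.10065811]
 [  0.         401.53912256 199.15299933]
 [  0.           0.           1.        ]] -0.046481127506015504 (array([ 263.82004908, -673.35336734,  727.95544626]), array([ 0.34300417,  0.65984408, -0.66854613]))
{'t': 0.1, 'joints': array([1.29398336e+00, 8.73905363e-02, 1.75235867e-01, 1.65978516e+00,
       3.99158199e-05, 1.57078428e+00]), 'joint_vel': array([-0.0002527 , -0.002335  ,  0.00118208, -0.0006725 , -0.00082123,
        0.00084165]), 'joint_torque': array([ 7.87753033e-04, -5.21560514e+01,  4.65654266e+01,  1.60886702e-02,
        4.02996011e-05,  1.13947337e-05]), 'tcp_pos': array([150.24669536, 528.88021031, 230.67349431]), 'ee_rot': array([[ 9.61934589e-01, -3.50906826e-04,  2.73279568e-01],
       [-2.73279791e-01, -1.08906654e-03,  9.61933974e-01],
       [-3.99295648e-05, -9.99999345e-01, -1.14350652e-03]]), 'wrist_force': array([ 0.89078802,  0.1468005 , -0.04664391]), 'torque': array([-0.03641243, -0.03109063, -0.03259645]), 'finger_gap': 0.9962505783606874}
```

View pics/top0.png

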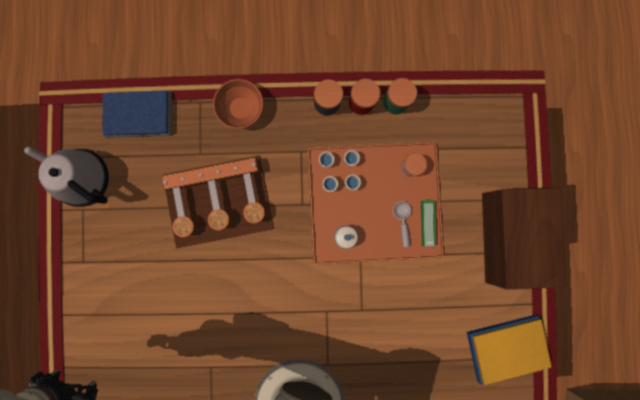

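View pics/side0.png

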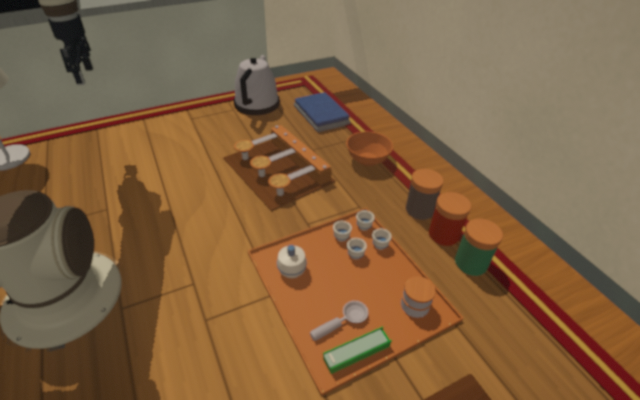

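The top view shows the rests near (183,226), (218,219) and (254,212), and the pot knob near (347,238). The side view shows the rests near (245,146), (261,162) and (280,181), and the pot near (291,260).

```bash
python3 - <<'E'
from h import *
C={n:optics.capture(n) for n in("top","side")}
def blob(n,p,lo,hi,r=14):
    im=cv2.cvtColor(C[n]["color"],cv2.COLOR_RGB2HSV);m=cv2.inRange(im,lo,hi)
    w=np.zeros_like(m);cv2.circle(w,p,r,255,-1);m&=w
    m=cv2.morphologyEx(m,cv2.MORPH_OPEN,np.ones((3,3),np.uint8))
    k,l,s,ce=cv2.connectedComponentsWithStats(m)
    i=1+np.argmax(s[1:,4]) if k>1 else 0
    return ce[i],s[i]
for n,ps in(("top",[(183,226),(218,219),(254,212)]),("side",[(245,146),(261,162),(280,181)])):
  for p in ps:
    hsv=cv2.cvtColor(C[n]["color"],cv2.COLOR_RGB2HSV)[p[1],p[0]]
    for v in(110,130):
      ce,s=blob(n,p,(5,70,v),(20,255,255));print(n,p,hsv,v,ce.round(1),s,onz(C[n],ce,51).round(1))
# pot knob and body
for n,p in(("top",(347,238)),("side",(291,252))):
    ce,s=blob(n,p,(95,50,20),(130,255,255),16);print(n,"knob",ce,s,onz(C[n],ce,3+72).round(1))
ce,s=blob("top",(347,238),(0,0,110),(180,75,255),16);print("body",ce,s,onz(C["top"],ce,45).round(1))
big=[cv2.resize(C["top"]["color"][150:255,160:280],None,fx=4,fy=4,interpolation=2),cv2.resize(C["side"]["color"][115:220,215:335],None,fx=4,fy=4,interpolation=2)]
a=cv2.resize(C["top"]["color"][200:270,310:390],None,fx=4,fy=4,interpolation=2)
cv2.imwrite("pics/z.png",np.vstack([cv2.resize(np.hstack(big),(800,350))])[:,:,::-1])
cv2.imwrite("pics/pot.png",a[:,:,::-1])
E
```

```text
top (183, 226) [ 14 145 157] 110 [181.5 226.4] [170 216  23  22 390] [511.1 310.4  51. ]
top (183, 226) [ 14 145 157] 130 [182.2 226.1] [172 216  21  21 345] [511.9 308.5  51. ]
top (218, 219) [ 14 144 156] 110 [217.7 219.3] [208 209  21  22 368] [528.4 209.6  51. ]
top (218, 219) [ 14 144 156] 130 [217.6 219.2] [208 209  20  21 342] [528.8 210.1  51. ]
top (254, 212) [ 14 144 156] 110 [253.2 212.2] [243 202  21  22 367] [545.5 111.5  51. ]
top (254, 212) [ 14 144 156] 130 [253.3 212.1] [244 202  20  21 343] [545.8 111.1  51. ]
side (245, 146) [ 17 152 174] 110 [242.9 142.6] [232 133  24  21 390] [515.5 321.8  51. ]
side (245, 146) [ 17 152 174] 130 [242.4 142.4] [232 133  24  20 348] [514.5 323.3  51. ]
side (261, 162) [ 17 152 173] 110 [260.4 161.7] [250 155  22  15 257] [530.2 209.5  51. ]
side (261, 162) [ 17 152 173] 130 [260.2 161.7] [250 156  21  13 219] [529.9 209.7  51. ]
side (280, 181) [ 17 150 173] 110 [279.3 180.5] [268 173  24  16 304] [547.1 109.8  51. ]
side (280, 181) [ 17 150 173] 130 [279.3 180.3] [269 174  22  14 258] [547.6 110.5  51. ]
top knob [347.         237.33333333] [345 236   5   4  18] [ 471.1 -142.5   75. ]
side knob [290.6 248.4] [289 247   4   4  15] [ 473.  -141.4   75. ]
body [345.44818653 236.83419689] [335 226  23  23 386] [ 471.7 -140.7   45. ]
```

View pics/z.png

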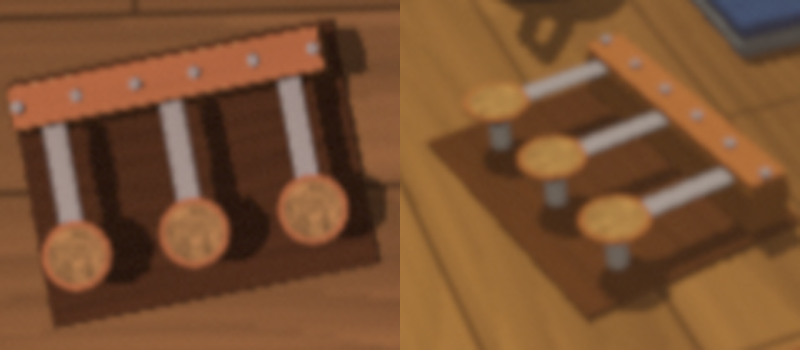

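The two views agree on the rests: left about (512,308), middle (529,210) and right (546,111). The pot knob is at about (472,-142). I'll close the gripper and move over the left rest.

Emit:
step_arm --increments '[{"gripper": -1,"tx": 4.1,"ty": 1.1,"tz": -1.1},{"gripper": -1,"tx": 4.1,"ty": 1.1,"tz": -1.1},{"gripper": -1,"tx": 4.1,"ty": 1.1,"tz": -1.1},{"gripper": -1,"tx": 4.1,"ty": 1.1,"tz": -1.1},{"gripper": -1,"tx": 4.1,"ty": 1.1,"tz": -1.1},{"gripper": -1,"tx": 4.1,"ty": 1.1,"tz": -1.1},{"gripper": -1,"tx": 4.1,"ty": 1.1,"tz": -1.1},{"gripper": -1,"tx": 4.1,"ty": 1.1,"tz": -1.1},{"gripper": -1,"tx": 4.1,"ty": 1.1,"tz": -1.1},{"gripper": -1,"tx": 4.0,"ty": 1.1,"tz": -1.1},{"gripper": -1}]'

```text
invalid input at $.increments[0]: expected keys gripper, tx, ty, tz, rx, ry, rz
```

Emit:
step_arm --increments '[{"gripper": -1,"tx": 4.1,"ty": 1.1,"tz": -1.1,"rx": 0,"ry": 0,"rz": 0},{"gripper": -1,"tx": 4.1,"ty": 1.1,"tz": -1.1,"rx": 0,"ry": 0,"rz": 0},{"gripper": -1,"tx": 4.1,"ty": 1.1,"tz": -1.1,"rx": 0,"ry": 0,"rz": 0},{"gripper": -1,"tx": 4.1,"ty": 1.1,"tz": -1.1,"rx": 0,"ry": 0,"rz": 0},{"gripper": -1,"tx": 4.1,"ty": 1.1,"tz": -1.1,"rx": 0,"ry": 0,"rz": 0},{"gripper": -1,"tx": 4.1,"ty": 1.1,"tz": -1.1,"rx": 0,"ry": 0,"rz": 0},{"gripper": -1,"tx": 4.1,"ty": 1.1,"tz": -1.1,"rx": 0,"ry": 0,"rz": 0},{"gripper": -1,"tx": 4.1,"ty": 1.1,"tz": -1.1,"rx": 0,"ry": 0,"rz": 0},{"gripper": -1,"tx": 4.1,"ty": 1.1,"tz": -1.1,"rx": 0,"ry": 0,"rz": 0},{"gripper": -1,"tx": 4.0,"ty": 1.1,"tz": -1.1,"rx": 0,"ry": 0,"rz": 0},{"gripper": -1,"tx": 0,"ty": 0,"tz": 0,"rx": 0,"ry": 0,"rz": 0}]'

```text
t: 1.3
tcp_pos: [525.9, 303.7, 113.6]
ee_rot: [[0.963, -0.002, 0.268], [-0.268, -0.0, 0.963], [-0.002, -1.0, -0.001]]
wrist_force: [-1.0, -0.4, -0.7]
finger_gap: -0.001
```

Emit:
step_arm --increments '[{"gripper": -1,"tx": -0.7,"ty": 1.0,"tz": 0,"rx": 0,"ry": 0,"rz": 0},{"gripper": -1,"tx": -0.7,"ty": 1.0,"tz": 0.05,"rx": 0,"ry": 0,"rz": 0},{"gripper": -1,"tx": 0,"ty": 1.0,"tz": 0,"rx": 0,"ry": 0,"rz": 0},{"gripper": -1,"tx": 0,"ty": 1.0,"tz": 0,"rx": 0,"ry": 0,"rz": 0},{"gripper": -1,"tx": 0,"ty": 0.4,"tz": 0,"rx": 0,"ry": 0,"rz": 0},{"gripper": -1,"tx": 0,"ty": 0,"tz": 0,"rx": 0,"ry": 0,"rz": 0},{"gripper": -1,"tx": 0,"ty": 0,"tz": 0,"rx": 0,"ry": 0,"rz": 0}]'

```text
t: 2.0
tcp_pos: [511.1, 308.3, 66.2]
ee_rot: [[0.963, -0.004, 0.268], [-0.268, -0.001, 0.963], [-0.003, -1.0, -0.002]]
wrist_force: [0.3, 0.2, 0.6]
finger_gap: -0.001
```

```bash
python3 - <<'E'
from h import *
s=status.observe();print(s["tcp_pos"],s["wrist_force"])
ims=[]
for n in("top","side"):
    c=optics.capture(n);u,v=map(int,proj(c,[512,308,51]));im=c["color"][max(0,v-50):v+50,max(0,u-60):u+60].copy();ims.append(cv2.resize(im,(400,333),interpolation=2))
    if n=="side": print(proj(c,s["tcp_pos"]),(u,v))
cv2.imwrite("pics/left.png",np.hstack(ims)[:,:,::-1])
E
```

```text
[511.07003106 308.32613498  66.15164915] [0.26990018 0.18348985 0.61883674]
(np.float64(242.31043153903596), np.float64(140.94977813542334)) (243, 145)
```

View pics/left.png

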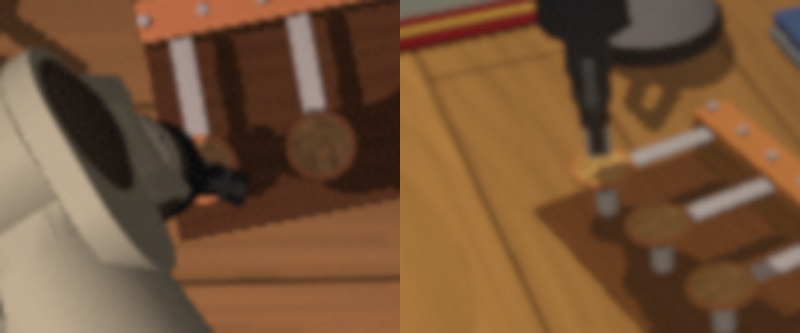

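The fingertips are over the left rest in both views.

Emit:
step_arm --increments '[{"gripper": -1,"tx": 0,"ty": 0.5,"tz": 0,"rx": 0,"ry": 0,"rz": 0},{"gripper": -1,"tx": 0,"ty": 0.5,"tz": 0,"rx": 0,"ry": 0,"rz": 0},{"gripper": -1,"tx": 0,"ty": 0.3,"tz": 0,"rx": 0,"ry": 0,"rz": 0},{"gripper": -1,"tx": 0,"ty": 0.3,"tz": 0,"rx": 0,"ry": 0,"rz": 0},{"gripper": -1,"tx": 0,"ty": 0.1,"tz": 0,"rx": 0,"ry": 0,"rz": 0},{"gripper": -1,"tx": 0,"ty": 0,"tz": 0,"rx": 0,"ry": 0,"rz": 0}]'

```text
t: 2.7
tcp_pos: [511.9, 308.6, 48.9]
ee_rot: [[0.963, -0.002, 0.269], [-0.269, 0.0, 0.963], [-0.002, -1.0, -0.0]]
wrist_force: [-0.0, 1.3, 0.4]
finger_gap: 0.001
```

Emit:
step_arm --increments '[{"gripper": -1,"tx": 0,"ty": 0.2,"tz": 0,"rx": 0,"ry": 0,"rz": 0},{"gripper": -1,"tx": 0,"ty": 0.2,"tz": 0,"rx": 0,"ry": 0,"rz": 0},{"gripper": -1,"tx": 0,"ty": 0.15,"tz": 0,"rx": 0,"ry": 0,"rz": 0},{"gripper": -1,"tx": 0,"ty": 0,"tz": 0,"rx": 0,"ry": 0,"rz": 0},{"gripper": -1,"tx": 0,"ty": 0,"tz": 0,"rx": 0,"ry": 0,"rz": 0}]'

```text
t: 3.2
tcp_pos: [512.1, 308.7, 43.6]
ee_rot: [[0.963, -0.001, 0.269], [-0.269, 0.001, 0.963], [-0.001, -1.0, 0.0]]
wrist_force: [-0.6, -0.7, 1.6]
finger_gap: 0.005
```

Emit:
step_arm --increments '[{"gripper": -1,"tx": 0,"ty": 0.15,"tz": 0,"rx": 0,"ry": 0,"rz": 0},{"gripper": -1,"tx": 0,"ty": 0.1,"tz": 0,"rx": 0,"ry": 0,"rz": 0},{"gripper": -1,"tx": 0,"ty": 0.05,"tz": 0,"rx": 0,"ry": 0,"rz": 0},{"gripper": -1,"tx": 0,"ty": 0,"tz": 0,"rx": 0,"ry": 0,"rz": 0},{"gripper": -1,"tx": 0,"ty": 0,"tz": 0,"rx": 0,"ry": 0,"rz": 0}]'

```text
t: 3.7
tcp_pos: [512.3, 308.7, 40.7]
ee_rot: [[0.963, -0.001, 0.269], [-0.269, 0.001, 0.963], [-0.001, -1.0, 0.001]]
wrist_force: [0.1, -0.4, 1.7]
finger_gap: 0.001
```

Emit:
step_arm --increments '[{"gripper": -1,"tx": 0,"ty": 0.06,"tz": 0,"rx": 0,"ry": 0,"rz": 0},{"gripper": -1,"tx": 0,"ty": 0.03,"tz": 0,"rx": 0,"ry": 0,"rz": 0},{"gripper": -1,"tx": 0,"ty": 0,"tz": 0,"rx": 0,"ry": 0,"rz": 0}]'

```text
t: 4.0
tcp_pos: [512.3, 308.7, 40.7]
ee_rot: [[0.963, -0.0, 0.269], [-0.269, 0.001, 0.963], [-0.001, -1.0, 0.001]]
wrist_force: [-1.2, -1.5, 1.9]
finger_gap: -0.001
```

Emit:
step_arm --increments '[{"gripper": -1,"tx": 0,"ty": 0.1,"tz": 0,"rx": 0,"ry": 0,"rz": 0},{"gripper": -1,"tx": 0,"ty": 0.1,"tz": 0,"rx": 0,"ry": 0,"rz": 0}]'

```text
t: 4.2
tcp_pos: [512.4, 308.9, 40.2]
ee_rot: [[0.963, 0.001, 0.269], [-0.269, 0.002, 0.963], [0.0, -1.0, 0.002]]
wrist_force: [-4.0, -1.8, 13.1]
finger_gap: -0.002
```

Emit:
step_arm --increments '[{"gripper": -1,"tx": 0,"ty": 0.08,"tz": 0,"rx": 0,"ry": 0,"rz": 0}]'

```text
t: 4.3
tcp_pos: [512.4, 308.8, 40.3]
ee_rot: [[0.963, 0.001, 0.269], [-0.269, 0.002, 0.963], [0.0, -1.0, 0.002]]
wrist_force: [-3.6, -2.3, 9.0]
finger_gap: -0.002
```

Emit:
step_arm --increments '[{"gripper": -1,"tx": 0,"ty": 0.1,"tz": 0,"rx": 0,"ry": 0,"rz": 0},{"gripper": -1,"tx": 0,"ty": 0.11,"tz": 0,"rx": 0,"ry": 0,"rz": 0}]'

```text
t: 4.5
tcp_pos: [512.4, 308.9, 40.2]
ee_rot: [[0.963, 0.002, 0.269], [-0.269, 0.003, 0.963], [0.001, -1.0, 0.003]]
wrist_force: [-5.4, -2.8, 11.5]
finger_gap: -0.001
```

Emit:
step_arm --increments '[{"gripper": -1,"tx": 0,"ty": 0.12,"tz": 0,"rx": 0,"ry": 0,"rz": 0},{"gripper": -1,"tx": 0,"ty": 0.12,"tz": 0,"rx": 0,"ry": 0,"rz": 0}]'

```text
t: 4.7
tcp_pos: [512.4, 308.8, 40.2]
ee_rot: [[0.963, 0.003, 0.269], [-0.269, 0.003, 0.963], [0.002, -1.0, 0.004]]
wrist_force: [-4.6, -3.5, 12.3]
finger_gap: -0.002
```

The left leaf took about 1.7 N right before its stop and then about 13 N pressed firmly, so it is tired. Next is the middle leaf.

Emit:
step_arm --increments '[{"gripper": -1,"tx": 0,"ty": -1.0,"tz": 0,"rx": 0,"ry": 0,"rz": 0},{"gripper": -1,"tx": 0,"ty": -1.0,"tz": 0,"rx": 0,"ry": 0,"rz": 0},{"gripper": -1,"tx": 0,"ty": -0.5,"tz": 0,"rx": 0,"ry": 0,"rz": 0},{"gripper": -1,"tx": 1.0,"ty": 0,"tz": -2.2,"rx": 0,"ry": 0,"rz": 0},{"gripper": -1,"tx": 1.0,"ty": 0,"tz": -2.2,"rx": 0,"ry": 0,"rz": 0},{"gripper": -1,"tx": 1.0,"ty": 0,"tz": -2.2,"rx": 0,"ry": 0,"rz": 0},{"gripper": -1,"tx": 1.0,"ty": 0,"tz": -2.0,"rx": 0,"ry": 0,"rz": 0},{"gripper": -1,"tx": 0,"ty": 0,"tz": 0,"rx": 0,"ry": 0,"rz": 0},{"gripper": -1,"tx": 0,"ty": 0,"tz": 0,"rx": 0,"ry": 0,"rz": 0}]'

```text
t: 5.6
tcp_pos: [528.9, 213.2, 67.6]
ee_rot: [[0.964, 0.005, 0.267], [-0.267, 0.004, 0.964], [0.003, -1.0, 0.005]]
wrist_force: [0.4, 0.0, -0.6]
finger_gap: -0.002
```

Down to about 48 first, with a small y correction.

Emit:
step_arm --increments '[{"gripper": -1,"tx": 0.1,"ty": 0.5,"tz": -0.3,"rx": 0,"ry": 0,"rz": 0},{"gripper": -1,"tx": 0,"ty": 0.5,"tz": 0,"rx": 0,"ry": 0,"rz": 0},{"gripper": -1,"tx": 0,"ty": 0.3,"tz": 0,"rx": 0,"ry": 0,"rz": 0},{"gripper": -1,"tx": 0,"ty": 0.3,"tz": 0,"rx": 0,"ry": 0,"rz": 0},{"gripper": -1,"tx": 0,"ty": 0.2,"tz": 0,"rx": 0,"ry": 0,"rz": 0},{"gripper": -1,"tx": 0,"ty": 0.2,"tz": 0,"rx": 0,"ry": 0,"rz": 0},{"gripper": -1,"tx": 0,"ty": 0,"tz": 0,"rx": 0,"ry": 0,"rz": 0},{"gripper": -1,"tx": 0,"ty": 0,"tz": 0,"rx": 0,"ry": 0,"rz": 0}]'

```text
t: 6.4
tcp_pos: [528.7, 212.4, 45.5]
ee_rot: [[0.964, 0.004, 0.264], [-0.264, 0.004, 0.964], [0.003, -1.0, 0.005]]
wrist_force: [0.3, -1.2, 1.9]
finger_gap: -0.0
```

Emit:
step_arm --increments '[{"gripper": -1,"tx": 0,"ty": 0.2,"tz": 0,"rx": 0,"ry": 0,"rz": 0},{"gripper": -1,"tx": 0,"ty": 0.15,"tz": 0,"rx": 0,"ry": 0,"rz": 0},{"gripper": -1,"tx": 0,"ty": 0.1,"tz": 0,"rx": 0,"ry": 0,"rz": 0},{"gripper": -1,"tx": 0,"ty": 0,"tz": 0,"rx": 0,"ry": 0,"rz": 0},{"gripper": -1,"tx": 0,"ty": 0,"tz": 0,"rx": 0,"ry": 0,"rz": 0}]'

```text
t: 6.9
tcp_pos: [528.9, 212.5, 41.3]
ee_rot: [[0.964, 0.005, 0.265], [-0.265, 0.004, 0.964], [0.004, -1.0, 0.006]]
wrist_force: [-0.8, -1.1, 2.6]
finger_gap: 0.0
```

Emit:
step_arm --increments '[{"gripper": -1,"tx": 0,"ty": 0.1,"tz": 0,"rx": 0,"ry": 0,"rz": 0},{"gripper": -1,"tx": 0,"ty": 0.1,"tz": 0,"rx": 0,"ry": 0,"rz": 0},{"gripper": -1,"tx": 0,"ty": 0.1,"tz": 0,"rx": 0,"ry": 0,"rz": 0}]'

```text
t: 7.2
tcp_pos: [529.1, 212.6, 40.2]
ee_rot: [[0.964, 0.006, 0.265], [-0.265, 0.005, 0.964], [0.005, -1.0, 0.007]]
wrist_force: [-4.9, -3.2, 11.7]
finger_gap: -0.002
```

Emit:
step_arm --increments '[{"gripper": -1,"tx": 0,"ty": 0.11,"tz": 0,"rx": 0,"ry": 0,"rz": 0},{"gripper": -1,"tx": 0,"ty": 0.12,"tz": 0,"rx": 0,"ry": 0,"rz": 0},{"gripper": -1,"tx": 0,"ty": 0.12,"tz": 0,"rx": 0,"ry": 0,"rz": 0}]'

```text
t: 7.5
tcp_pos: [529.1, 212.6, 40.3]
ee_rot: [[0.964, 0.008, 0.265], [-0.265, 0.006, 0.964], [0.006, -1.0, 0.008]]
wrist_force: [-4.0, -2.2, 12.4]
finger_gap: 0.002
```

The middle leaf is tired too: about 2 N just before its stop, about 13 N firm on it. The right leaf is next.

Emit:
step_arm --increments '[{"gripper": -1,"tx": 0,"ty": -1.0,"tz": 0,"rx": 0,"ry": 0,"rz": 0},{"gripper": -1,"tx": 0,"ty": -1.0,"tz": 0,"rx": 0,"ry": 0,"rz": 0},{"gripper": -1,"tx": 0,"ty": -0.5,"tz": 0,"rx": 0,"ry": 0,"rz": 0},{"gripper": -1,"tx": 1.0,"ty": 0,"tz": -2.3,"rx": 0,"ry": 0,"rz": 0},{"gripper": -1,"tx": 1.0,"ty": 0,"tz": -2.3,"rx": 0,"ry": 0,"rz": 0},{"gripper": -1,"tx": 1.0,"ty": 0,"tz": -2.3,"rx": 0,"ry": 0,"rz": 0},{"gripper": -1,"tx": 1.1,"ty": 0,"tz": -2.2,"rx": 0,"ry": 0,"rz": 0},{"gripper": -1,"tx": 0,"ty": 0,"tz": 0,"rx": 0,"ry": 0,"rz": 0},{"gripper": -1,"tx": 0,"ty": 0,"tz": 0,"rx": 0,"ry": 0,"rz": 0}]'

```text
t: 8.4
tcp_pos: [545.7, 111.9, 68.5]
ee_rot: [[0.965, 0.01, 0.263], [-0.263, 0.007, 0.965], [0.008, -1.0, 0.01]]
wrist_force: [-0.3, -0.1, 0.5]
finger_gap: -0.002
```

Emit:
step_arm --increments '[{"gripper": -1,"tx": 0,"ty": 0.5,"tz": 0,"rx": -0.5,"ry": 0,"rz": 0.5},{"gripper": -1,"tx": 0,"ty": 0.5,"tz": 0,"rx": 0,"ry": 0,"rz": 0},{"gripper": -1,"tx": 0,"ty": 0.3,"tz": 0,"rx": 0,"ry": 0,"rz": 0},{"gripper": -1,"tx": 0,"ty": 0.3,"tz": 0,"rx": 0,"ry": 0,"rz": 0},{"gripper": -1,"tx": 0,"ty": 0.2,"tz": 0,"rx": 0,"ry": 0,"rz": 0},{"gripper": -1,"tx": 0,"ty": 0.2,"tz": 0,"rx": 0,"ry": 0,"rz": 0},{"gripper": -1,"tx": 0,"ty": 0,"tz": 0,"rx": 0,"ry": 0,"rz": 0},{"gripper": -1,"tx": 0,"ty": 0,"tz": 0,"rx": 0,"ry": 0,"rz": 0}]'

```text
t: 9.2
tcp_pos: [545.6, 114.4, 47.4]
ee_rot: [[0.966, -0.001, 0.26], [-0.26, 0.0, 0.966], [-0.001, -1.0, -0.0]]
wrist_force: [-1.9, -1.1, 4.6]
finger_gap: 0.002
```

Emit:
step_arm --increments '[{"gripper": -1,"tx": 0,"ty": 0.2,"tz": 0,"rx": 0,"ry": 0,"rz": 0},{"gripper": -1,"tx": 0,"ty": 0.2,"tz": 0,"rx": 0,"ry": 0,"rz": 0},{"gripper": -1,"tx": 0,"ty": 0.2,"tz": 0,"rx": 0,"ry": 0,"rz": 0},{"gripper": -1,"tx": 0,"ty": 0.2,"tz": 0,"rx": 0,"ry": 0,"rz": 0}]'

```text
t: 9.6
tcp_pos: [545.8, 114.5, 41.2]
ee_rot: [[0.966, 0.001, 0.26], [-0.26, 0.001, 0.966], [0.001, -1.0, 0.001]]
wrist_force: [-3.3, -1.0, 10.0]
finger_gap: -0.005
```

Emit:
step_arm --increments '[{"gripper": -1,"tx": 0,"ty": 0.13,"tz": 0,"rx": 0,"ry": 0,"rz": 0},{"gripper": -1,"tx": 0,"ty": 0.13,"tz": 0,"rx": 0,"ry": 0,"rz": 0}]'

```text
t: 9.8
tcp_pos: [546.0, 114.5, 40.2]
ee_rot: [[0.966, 0.002, 0.26], [-0.26, 0.001, 0.966], [0.002, -1.0, 0.002]]
wrist_force: [-7.3, -2.3, 15.8]
finger_gap: 0.0
```

Emit:
step_arm --increments '[{"gripper": -1,"tx": 0,"ty": 0.12,"tz": 0,"rx": 0,"ry": 0,"rz": 0},{"gripper": -1,"tx": 0,"ty": 0.13,"tz": 0,"rx": 0,"ry": 0,"rz": 0}]'

```text
t: 10.0
tcp_pos: [546.0, 114.5, 40.3]
ee_rot: [[0.966, 0.004, 0.26], [-0.26, 0.002, 0.966], [0.003, -1.0, 0.003]]
wrist_force: [-6.4, -2.4, 14.1]
finger_gap: -0.003
```

The right leaf is the firm one: 4.6 N at 4.6 mm, about 10 N before the stop, then pressed with about 15 N. I'll lift, go to the pot and open the gripper part way.

Emit:
step_arm --increments '[{"gripper": -1,"tx": 0,"ty": -1.5,"tz": 0,"rx": 0,"ry": 0,"rz": 0},{"gripper": -1,"tx": 0,"ty": -3.0,"tz": 0,"rx": 0,"ry": 0,"rz": 0},{"gripper": -1,"tx": 0,"ty": -3.0,"tz": 0,"rx": 0,"ry": 0,"rz": 0},{"gripper": 0.06,"tx": 0,"ty": -2.0,"tz": -2,"rx": -0.3,"ry": 0,"rz": 0.2},{"gripper": 0.06,"tx": -0.1,"ty": 0,"tz": -4,"rx": 0,"ry": 0,"rz": 0},{"gripper": 0.06,"tx": -0.1,"ty": 0,"tz": -4,"rx": 0,"ry": 0,"rz": 0},{"gripper": 0.06,"tx": -0.1,"ty": 0,"tz": -4,"rx": 0,"ry": 0,"rz": 0},{"gripper": 0.06,"tx": -0.1,"ty": 0,"tz": -4,"rx": 0,"ry": 0,"rz": 0},{"gripper": 0.06,"tx": -0.1,"ty": 0,"tz": -4,"rx": 0,"ry": 0,"rz": 0},{"gripper": 0.06,"tx": 0,"ty": 0,"tz": -3,"rx": 0,"ry": 0,"rz": 0},{"gripper": 0.06,"tx": 0,"ty": 0,"tz": 0,"rx": 0,"ry": 0,"rz": 0},{"gripper": 0.06,"tx": 0,"ty": 0,"tz": 0,"rx": 0,"ry": 0,"rz": 0}]'

```text
t: 11.2
tcp_pos: [474.2, -132.1, 135.8]
ee_rot: [[0.966, 0.001, 0.257], [-0.257, 0.002, 0.966], [0.0, -1.0, 0.002]]
wrist_force: [0.5, -1.2, 1.0]
finger_gap: 0.53
```

Emit:
step_arm --increments '[{"gripper": 0.06,"tx": 0,"ty": 1.0,"tz": -0.5,"rx": 0,"ry": 0,"rz": 0},{"gripper": 0.06,"tx": 0.05,"ty": 1.5,"tz": -0.5,"rx": 0,"ry": 0,"rz": 0},{"gripper": 0.06,"tx": 0,"ty": 1.0,"tz": 0,"rx": 0,"ry": 0,"rz": 0},{"gripper": 0.06,"tx": 0,"ty": 0.5,"tz": 0,"rx": 0,"ry": 0,"rz": 0},{"gripper": 0.06,"tx": 0,"ty": 0,"tz": 0,"rx": 0,"ry": 0,"rz": 0},{"gripper": 0.06,"tx": 0,"ty": 0,"tz": 0,"rx": 0,"ry": 0,"rz": 0}]'

```text
t: 11.8
tcp_pos: [472.1, -139.1, 89.9]
ee_rot: [[0.968, -0.002, 0.253], [-0.253, 0.004, 0.968], [-0.003, -1.0, 0.003]]
wrist_force: [-0.1, 0.2, -0.1]
finger_gap: 0.531
```

```bash
python3 - <<'E'
from h import *
s=status.observe();print(s["tcp_pos"])
ims=[]
for n in("top","side"):
    c=optics.capture(n);u,v=map(int,proj(c,[472,-142,80]));print(n,(u,v),proj(c,s["tcp_pos"]))
    ims.append(cv2.resize(c["color"][v-40:v+40,u-48:u+48],(400,333),interpolation=2))
cv2.imwrite("pics/grasp.png",np.hstack(ims)[:,:,::-1])
E
```

```text
[ 472.11658935 -139.14914353   89.92793012]
top (346, 237) (np.float64(346.18072867877754), np.float64(237.12802562302147))
side (290, 247) (np.float64(289.62038246289563), np.float64(243.13263729854043))
```

View pics/grasp.png

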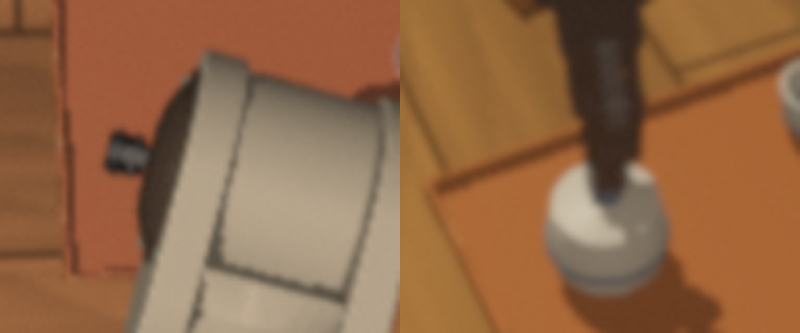

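The side view shows the near finger in front of the knob, lined up laterally; in the top view the arm hides the pot. I'll descend around the knob.

Emit:
step_arm --increments '[{"gripper": 0.06,"tx": 0.05,"ty": 0.3,"tz": -0.3,"rx": 0,"ry": 0,"rz": 0},{"gripper": 0.06,"tx": 0,"ty": 0.6,"tz": 0,"rx": 0,"ry": 0,"rz": 0},{"gripper": 0.06,"tx": 0,"ty": 0.6,"tz": 0,"rx": 0,"ry": 0,"rz": 0},{"gripper": 0.06,"tx": 0,"ty": 0.5,"tz": 0,"rx": 0,"ry": 0,"rz": 0},{"gripper": 0.06,"tx": 0,"ty": 0.3,"tz": 0,"rx": 0,"ry": 0,"rz": 0},{"gripper": 0.06,"tx": 0,"ty": 0,"tz": 0,"rx": 0,"ry": 0,"rz": 0}]'

```text
t: 12.5
tcp_pos: [472.4, -142.7, 66.0]
ee_rot: [[0.968, -0.0, 0.253], [-0.253, 0.003, 0.968], [-0.001, -1.0, 0.003]]
wrist_force: [0.0, 0.2, 0.3]
finger_gap: 0.523
```

Emit:
step_arm --increments '[{"gripper": 0.06,"tx": 0,"ty": 0.2,"tz": 0,"rx": 0,"ry": 0,"rz": 0},{"gripper": -1,"tx": 0,"ty": 0,"tz": 0,"rx": 0,"ry": 0,"rz": 0},{"gripper": -1,"tx": 0,"ty": 0,"tz": 0,"rx": 0,"ry": 0,"rz": 0},{"gripper": -1,"tx": 0,"ty": 0,"tz": 0,"rx": 0,"ry": 0,"rz": 0},{"gripper": -1,"tx": 0,"ty": 0,"tz": 0,"rx": 0,"ry": 0,"rz": 0},{"gripper": -1,"tx": 0,"ty": 0,"tz": 0,"rx": 0,"ry": 0,"rz": 0},{"gripper": -1,"tx": 0,"ty": 0,"tz": 0,"rx": 0,"ry": 0,"rz": 0}]'

```text
t: 13.2
tcp_pos: [472.6, -142.5, 64.2]
ee_rot: [[0.968, 0.0, 0.253], [-0.253, 0.003, 0.968], [-0.0, -1.0, 0.003]]
wrist_force: [-0.1, 0.4, -0.1]
finger_gap: 0.182
```

Gap 0.182, about 15 mm, so the knob is held. Lift.

Emit:
step_arm --increments '[{"gripper": -1,"tx": 0,"ty": -1,"tz": 0,"rx": 0,"ry": 0,"rz": 0},{"gripper": -1,"tx": 0,"ty": -2,"tz": 0,"rx": 0,"ry": 0,"rz": 0},{"gripper": -1,"tx": 0,"ty": -3,"tz": 0,"rx": 0,"ry": 0,"rz": 0},{"gripper": -1,"tx": 0,"ty": -2.5,"tz": 0,"rx": 0,"ry": 0,"rz": 0},{"gripper": -1,"tx": 0,"ty": -0.5,"tz": 0,"rx": 0,"ry": 0,"rz": 0},{"gripper": -1,"tx": 0,"ty": 0,"tz": 0,"rx": 0,"ry": 0,"rz": 0},{"gripper": -1,"tx": 0,"ty": 0,"tz": 0,"rx": 0,"ry": 0,"rz": 0}]'

```text
t: 13.9
tcp_pos: [470.9, -142.6, 156.5]
ee_rot: [[0.967, -0.005, 0.253], [-0.253, 0.004, 0.968], [-0.005, -1.0, 0.003]]
wrist_force: [-0.3, -0.0, -4.7]
finger_gap: 0.18
```

Emit:
step_arm --increments '[{"gripper": -1,"tx": 0,"ty": 0,"tz": 1,"rx": 0,"ry": 0,"rz": 0},{"gripper": -1,"tx": 0.1,"ty": 0,"tz": 2,"rx": 0,"ry": 0,"rz": 0},{"gripper": -1,"tx": 0.1,"ty": 0,"tz": 3,"rx": 0,"ry": 0,"rz": 0},{"gripper": -1,"tx": 0.1,"ty": 0,"tz": 3,"rx": 0,"ry": 0,"rz": 0},{"gripper": -1,"tx": 0.1,"ty": 0,"tz": 3,"rx": 0,"ry": 0,"rz": 0},{"gripper": -1,"tx": 0.1,"ty": 0,"tz": 3,"rx": 0,"ry": 0,"rz": 0},{"gripper": -1,"tx": 0.1,"ty": 0,"tz": 3,"rx": 0,"ry": 0,"rz": 0},{"gripper": -1,"tx": 0.1,"ty": 0,"tz": 3,"rx": 0,"ry": 0,"rz": 0},{"gripper": -1,"tx": 0.1,"ty": 0,"tz": 2,"rx": 0,"ry": 0,"rz": 0},{"gripper": -1,"tx": 0,"ty": 0,"tz": 1.5,"rx": 0,"ry": 0,"rz": 0},{"gripper": -1,"tx": 0,"ty": 0,"tz": 0.5,"rx": 0,"ry": 0,"rz": 0},{"gripper": -1,"tx": 0,"ty": 0,"tz": 0,"rx": 0,"ry": 0,"rz": 0},{"gripper": -1,"tx": 0,"ty": 0,"tz": 0,"rx": 0,"ry": 0,"rz": 0}]'

```text
t: 15.2
tcp_pos: [538.1, 112.3, 141.9]
ee_rot: [[0.967, -0.026, 0.254], [-0.254, 0.005, 0.967], [-0.026, -1.0, -0.002]]
wrist_force: [0.2, -0.7, -3.5]
finger_gap: 0.182
```

Emit:
step_arm --increments '[{"gripper": -1,"tx": 0.4,"ty": 0.3,"tz": 0.1,"rx": 0,"ry": 0,"rz": -1.0},{"gripper": -1,"tx": 0.4,"ty": 0.4,"tz": 0,"rx": 0,"ry": 0,"rz": -0.5},{"gripper": -1,"tx": 0,"ty": 0.4,"tz": 0,"rx": 0,"ry": 0,"rz": 0},{"gripper": -1,"tx": 0,"ty": 0.3,"tz": 0,"rx": 0,"ry": 0,"rz": 0},{"gripper": -1,"tx": 0,"ty": 0,"tz": 0,"rx": 0,"ry": 0,"rz": 0},{"gripper": -1,"tx": 0,"ty": 0,"tz": 0,"rx": 0,"ry": 0,"rz": 0}]'

```text
t: 15.8
tcp_pos: [546.3, 108.1, 126.6]
ee_rot: [[0.966, 0.002, 0.258], [-0.258, -0.003, 0.966], [0.003, -1.0, -0.003]]
wrist_force: [0.7, -0.5, -2.7]
finger_gap: 0.184
```

```bash
python3 - <<'E'
from h import *
s=status.observe();print(s["tcp_pos"],s["ee_rot"][:,1])
c=optics.capture("side");u,v=map(int,proj(c,[546,111,60]))
cv2.imwrite("pics/place.png",cv2.resize(c["color"][v-50:v+50,u-60:u+60],(600,500),interpolation=2)[:,:,::-1])
E
```

```text
[546.32433184 108.10883007 126.58483192] [ 0.00219656 -0.00321311 -0.99999243]
```

View pics/place.png

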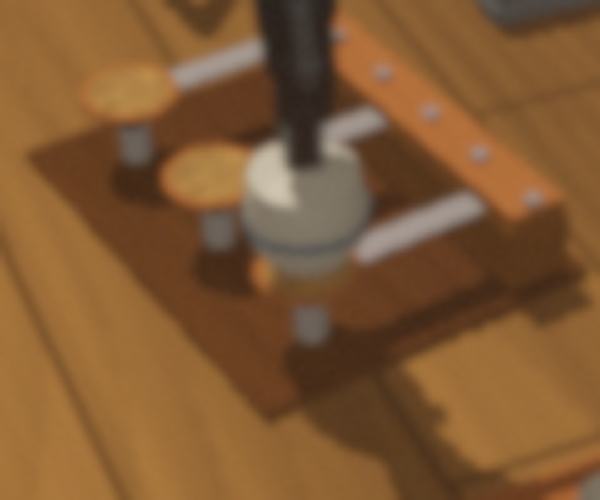

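The picture shows the pot upright above the right rest, whose centre is near (305,275) in the crop. I'll nudge 3 mm in +y and lower slowly.

Emit:
step_arm --increments '[{"gripper": -1,"tx": -0.1,"ty": 0.2,"tz": 0.3,"rx": 0,"ry": 0,"rz": 0},{"gripper": -1,"tx": 0,"ty": 0.3,"tz": 0,"rx": 0,"ry": 0,"rz": 0},{"gripper": -1,"tx": 0,"ty": 0.3,"tz": 0,"rx": 0,"ry": 0,"rz": 0},{"gripper": -1,"tx": 0,"ty": 0.2,"tz": 0,"rx": 0,"ry": 0,"rz": 0},{"gripper": -1,"tx": 0,"ty": 0.1,"tz": 0,"rx": 0,"ry": 0,"rz": 0},{"gripper": -1,"tx": 0,"ty": 0,"tz": 0,"rx": 0,"ry": 0,"rz": 0},{"gripper": -1,"tx": 0,"ty": 0,"tz": 0,"rx": 0,"ry": 0,"rz": 0}]'

```text
t: 16.55
tcp_pos: [546.2, 111.8, 114.7]
ee_rot: [[0.966, 0.002, 0.257], [-0.257, -0.003, 0.966], [0.003, -1.0, -0.003]]
wrist_force: [-1.3, -0.1, -3.7]
finger_gap: 0.181
```

Emit:
step_arm --increments '[{"gripper": -1,"tx": 0,"ty": 0.15,"tz": 0,"rx": 0,"ry": 0,"rz": 0},{"gripper": -1,"tx": 0,"ty": 0.15,"tz": 0,"rx": 0,"ry": 0,"rz": 0},{"gripper": -1,"tx": 0,"ty": 0.15,"tz": 0,"rx": 0,"ry": 0,"rz": 0},{"gripper": -1,"tx": 0,"ty": 0,"tz": 0,"rx": 0,"ry": 0,"rz": 0},{"gripper": -1,"tx": 0,"ty": 0,"tz": 0,"rx": 0,"ry": 0,"rz": 0}]'

```text
t: 17.05
tcp_pos: [546.4, 111.7, 110.8]
ee_rot: [[0.966, 0.003, 0.258], [-0.258, -0.003, 0.966], [0.004, -1.0, -0.002]]
wrist_force: [-0.1, -0.5, -1.0]
finger_gap: 0.179
```

Emit:
step_arm --increments '[{"gripper": -1,"tx": 0,"ty": 0.1,"tz": 0,"rx": 0,"ry": 0,"rz": 0},{"gripper": -1,"tx": 0,"ty": 0,"tz": 0,"rx": 0,"ry": 0,"rz": 0},{"gripper": 0.1,"tx": 0,"ty": 0,"tz": 0,"rx": 0,"ry": 0,"rz": 0},{"gripper": 0.1,"tx": 0,"ty": 0,"tz": 0,"rx": 0,"ry": 0,"rz": 0},{"gripper": 0.1,"tx": 0,"ty": 0,"tz": 0,"rx": 0,"ry": 0,"rz": 0},{"gripper": 0.1,"tx": 0,"ty": 0,"tz": 0,"rx": 0,"ry": 0,"rz": 0},{"gripper": 0.1,"tx": 0,"ty": 0,"tz": 0,"rx": 0,"ry": 0,"rz": 0}]'

```text
t: 17.75
tcp_pos: [547.3, 111.9, 110.8]
ee_rot: [[0.966, 0.006, 0.258], [-0.258, -0.002, 0.966], [0.006, -1.0, -0.001]]
wrist_force: [0.2, -0.9, 0.5]
finger_gap: 0.551
```

Released. Now I'll rise straight up and move well away.

Emit:
step_arm --increments '[{"gripper": 0.1,"tx": 0,"ty": -0.6,"tz": 0,"rx": 0,"ry": 0,"rz": 0},{"gripper": 0.1,"tx": 0,"ty": -1,"tz": 0,"rx": 0,"ry": 0,"rz": 0},{"gripper": 0.1,"tx": 0,"ty": -1.5,"tz": 0,"rx": 0,"ry": 0,"rz": 0},{"gripper": 0.1,"tx": 0,"ty": -2,"tz": 0,"rx": 0,"ry": 0,"rz": 0},{"gripper": 0.1,"tx": 0,"ty": -3,"tz": 0,"rx": 0,"ry": 0,"rz": 0},{"gripper": 0.1,"tx": 0,"ty": -3,"tz": 0,"rx": 0,"ry": 0,"rz": 0},{"gripper": 0.1,"tx": -4,"ty": 0,"tz": 0,"rx": 0,"ry": 0,"rz": 0},{"gripper": 0.1,"tx": -4,"ty": 0,"tz": 0,"rx": 0,"ry": 0,"rz": 0},{"gripper": 0.1,"tx": -4,"ty": 0,"tz": 0,"rx": 0,"ry": 0,"rz": 0},{"gripper": 0.1,"tx": -4,"ty": 0,"tz": 0,"rx": 0,"ry": 0,"rz": 0},{"gripper": 0.1,"tx": -2,"ty": 0,"tz": 0,"rx": 0,"ry": 0,"rz": 0},{"gripper": 0.1,"tx": 0,"ty": 0,"tz": 0,"rx": 0,"ry": 0,"rz": 0},{"gripper": 0.1,"tx": 0,"ty": 0,"tz": 0,"rx": 0,"ry": 0,"rz": 0}]'

```text
t: 19.05
tcp_pos: [369.1, 160.1, 239.9]
ee_rot: [[0.966, 0.02, 0.258], [-0.258, 0.003, 0.966], [0.018, -1.0, 0.008]]
wrist_force: [1.0, -0.4, -0.3]
finger_gap: 0.55
```

```bash
python3 - <<'E'
from h import *
s=status.observe();print(s["t"],s["tcp_pos"],abs(s["joint_vel"]).max())
ims=[]
for n in("top","side"):
    c=optics.capture(n);u,v=map(int,proj(c,[546,111,60]))
    ims.append(cv2.resize(c["color"][v-50:v+50,u-60:u+60],(400,333),interpolation=2))
    m=cv2.inRange(cv2.cvtColor(c["color"],cv2.COLOR_RGB2HSV),(95,50,20),(130,255,255));w=np.zeros_like(m)
    cv2.circle(w,tuple(map(int,proj(c,[546,111,118]))),9,255,-1);y,x=np.nonzero(m&w)
    if len(x):print(n,len(x),x.mean(),y.mean(),onz(c,(x.mean(),y.mean()),48.5+72))
cv2.imwrite("pics/end.png",np.hstack(ims)[:,:,::-1])
E
```

```text
19.05 [369.06743569 160.10854706 239.86569014] 0.019908937814377296
top 19 251.0 212.78947368421052 [542.47558696 110.062637   120.5       ]
side 15 276.53333333333336 159.46666666666667 [543.40227782 110.86118747 120.5       ]
```

View pics/end.png

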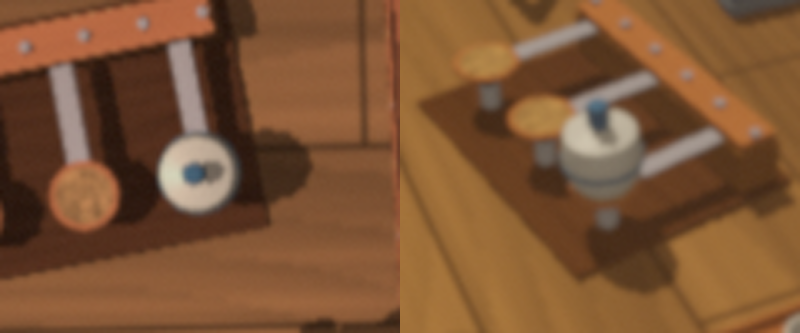

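The pot stands upright on the right rest, with its knob about 4 mm from the rest centre. I'll do a quick check of the bystanders against the first picture, then hand in.

```bash
python3 - <<'E'
from h import *
a=cv2.imread("pics/top0.png");b=optics.capture("top")["color"][:,:,::-1]
d=cv2.absdiff(a,b).max(2);print("tray changed px (bystander area)",(d[148:255,365:440]>40).sum(),(d[148:200,315:365]>40).sum())
print(arm.hand_in())
E
```

```text
tray changed px (bystander area) 691 0
the job is handed in; nothing more can be done
None
```

```bash
python3 - <<'E'
from h import *
a=cv2.imread("pics/top0.png");b=optics.capture("top")["color"][:,:,::-1]
cv2.imwrite("pics/cmp.png",np.hstack([cv2.resize(i[140:270,300:450],(400,347)) for i in(a,b)]))
E
```

```text
the job is handed in; nothing more can be done
```

I pressed the leaves left, middle, right, found the right leaf firm, set the pot on its rest and handed the job in. It finished at about 19 s of the 69 s allowed.

- **Leaf test:** The left and middle leaves took only about 2 N just before their stops, so they are tired. The right leaf took 4.6 N after 4.6 mm and about 10 N near its stop, so it is firm. Held on their stops, the left and middle leaves read 12–13 N and the right one 14–16 N vertically. The highest reading was about 17.5 N in total, but I read the force only at the end of each move call. The left and middle presses were a little under the 15 N asked for.
- **Pot:** I lifted it by the knob and lowered it onto the right rest. The last pictures show it upright, with the knob about 4 mm from the rest's centre. The leaf is clear of its stop: the fingers let go with it pressed down only about 3 mm. The gripper was well away when I handed in.
- **Unresolved check:** I compared the tray with the first picture just before handing in. The area around the cups showed no change. The area with the tin, spoon and box showed 691 changed pixels, which I could not look at because the cameras stop after hand-in. I never moved the gripper near those things, so a moved arm shadow is the likely cause, but that is not confirmed.

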